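Put the tea-scoop tube away in its drawer cradle

ROBOT

A 6-joint arm with a two-finger parallel gripper is mounted at the origin on the work surface. World frame = base frame: x ahead of the robot, y to its left, z up, the work surface at z = 0. Lengths are in m, angles in rad, forces in N, time in s.
With the tool pointing down it reaches from about 0.3 to 0.775 m from the base axis. Payload 14.6 kg.
Tool frame: the origin (TCP) lies on the centre line of the jaws, within the pads' length; the fingertips stand 25 mm ahead of it and the grasp point (between the pads) lies 6 mm ahead of it (ctrl.tip_reach is the distance from the TCP to the fingertips, in m); z points along the fingers, y is the line along which they close (so a half turn about z gives the same grasp; the last joint's range is limited). The gripper opens to 94 mm and grips with 3 to 60 N. Pads are 16 mm wide; open, the fingers measure 119 mm over their backs; the gripper's body (75 mm by 177 mm) begins 78 mm behind the grasp point.
Start: joints at [1.067, 0.3, 1.521, -0, 1.321, -0.067], TCP at [0.233, 0.498, 0.23] pointing down, gripper open.
Joint ranges: [-3.03, 3.03], [-0.79, 2.21], [0.23, 2.52], [-1.04, 4.18], [0, 3.07], [-2.55, 2.55]. Speed limits (rad/s): [2.22, 2.22, 2.57, 3.14, 3.14, 3.14].

INTERFACE

Orientations are given as [roll, pitch, yaw] about the fixed x, y, z axes, in that order (R = Rz(yaw) Ry(pitch) Rx(roll)).
In Python, from station import ctrl gives the robot as it stands. The module is installed in compiled form; this text tells all that it offers.
- The arm moves only by the tool apply_moves, never from a script. Its argument "deltas" is a list of rows, each a list of 7 numbers: the closure in counts, from 0 (fully open) to 255 (shut), then the shift along the world's x, y, z in cm, then the turn, a rotation vector about the world's x, y, z in rad. In form: [[jaw, tx, ty, tz, ax, ay, az], ...]. A call has 1 to 10 rows; each row shifts and turns the commanded pose from where the row before left it; what a row does not reach is not made up. A row lasts 1/10 s, in which the tool goes at most 50 mm and 8.59 degrees, less where a joint would pass 70% of its speed; a pose out of reach is approached as far as the arm can. A call with a gripper value outside its range is refused whole. The fingers move at their own pace and stop on an object; "grip_force" is the grip in N (left out, the last holds). Time passes only in rows, so rows that do not move let the fingers close. It gives the time, the measured TCP pose, the force, the opening and the grip force at its end, in the units of the state.
- ctrl.get_obs(): the state, without advancing time (a new reading comes with each control period).
- ctrl.camera(name): name is "scene" or "top" or "wrist"; returns a dict with "img" (400x640x3 uint8, red, green, blue), "K" (3x3 intrinsics, pixels), "pose" (4x4, takes a point from camera to world coordinates); the wrist camera has in their place "hand_eye" (4x4, takes a point from camera to tool coordinates, whose origin is the TCP and whose axes are the flange's). Camera axes: x right, y up, looking along -z (the intrinsics and any distortion apply to the point x, -y, -z); pixel columns grow to the right and rows downward; lengths in m; the calibration is good to about 2 mm. The wrist camera is an equidistant fisheye: a pixel r from the principal point sees the ray r / f radians off the axis. A picture is of the moment at which its call begins: read the wrist's pose just before it. There is no depth.
- ctrl.hand_in(): hands the job in; it is judged then, once.
The state is a dict: "time_s": time; "qpos": joint angles; "joint_vel": joint speeds; "tau": joint torques, N m; "ee_pos": TCP position; "eef_rot": TCP orientation; "force": force on the tool from outside, world axes, zero at the start; "moment": the same for the moment, N m; "grip_width": finger opening in m; "grip_force": force on a finger pad.
Only numpy, scipy, OpenCV 4.12 (cv2) and the standard library are available. Lean on these libraries where they do the work, as an engineer would, in place of code of your own. Each camera call takes 0.05 s, during which the arm holds its last target. There are 200 camera calls.

TASK

Pull the low chest's drawer open until the whole cradle is out in the clear, then pick up the bamboo tube and lay it along the two V-notched blocks, midway, letting it rest down in both notches before you let go of it (no dropping it in). Then push the drawer fully shut with the tube still lying in its notches, and leave the canister, the whisks and the sweets dish standing where they are.

Things in the scene. Friction and masses are not known exactly. Their poses are not given: they have to be found in the camera images.
- drawer_slide (a joint): How far the drawer is pulled out of the low chest, m: 0 shut, up to 0.14 fully out. It slides level with about 2 N of friction and stays where it is left. It may start slightly ajar.
- handle (a point): Middle of the brass bar handle on the drawer front (round level bar, 10 mm thick, 100 mm long, 42 mm out from the front panel, 64 mm above the table). Its axes: x points into the chest (the drawer opens towards -x), y runs along the bar, z up. It moves with the drawer.
- seat (a point): Where the centre of the tube lies when it rests fully in both notches of the cradle, midway between the blocks: 48 mm above the table, 34 mm above the drawer floor, 102 mm behind the bar handle. y runs along the cradle (the seated tube's direction), x into the chest, z up. Under the chest's top while the drawer is shut, 80 mm in front of the chest when it is fully out.
- chest: The low cedar chest, fixed: 190 mm deep (x), 270 mm wide (y), 84 mm high. Origin at the centre of its underside; its front with the drawer faces its own -x. The drawer is 226 mm wide inside; its front panel is 12 mm thick and reaches 73 mm above the table, its other sides 59 mm.
- drawer: The drawer with the cradle, two dark V-notched blocks, on its floor. Origin at table height, 137 mm behind the bar handle (35 mm behind the seat); same axes. Each V opens upwards at 90 degrees, 45 mm wide and 23 mm deep; the blocks are 16 mm thick (y), centred 55 mm to either side of the seat.
- tube_center (a point): Centre of the loose bamboo tea-scoop tube, a smooth closed cylinder 34 mm in diameter and 180 mm long, about 120 g, lying on the table (centre 17 mm up). y runs along the tube towards the dark stopper; x and z turn as it rolls. Either end may go either way in the cradle.
- tube_stopper_end (a point): Middle of the tube's end face with the dark stopper, 90 mm from its centre.
- tube_plain_end (a point): Middle of the tube's other end face, 90 mm from its centre.
- canister: Bystander: pewter canister with a screw lid, 72 mm across, 100 mm high, standing; origin at the centre of its underside.
- whisk_a: Bystander: bamboo whisk standing head-up, 52 mm across at the head, 108 mm high; origin at the centre of its underside.
- whisk_b: Bystander: a second whisk like the first.
- dish: Bystander: speckled stoneware sweets dish, 136 mm across, 30 mm high; origin at the centre of its underside.

How it is judged:
By the outcome, as a careful person would: the job done as asked, in the order asked, and still so for the second after the job is handed in, with the robot touching nothing.
It also fails if it takes over 72 s, if anything falls off the work surface, if the arm or the gripper's body presses on something with over 40 N, if the wrist force passes 120 N, or if a joint passes its speed limit or range.

## Working session

There is one attempt and no reset: what is moved stays moved. The work goes in short steps, Python scripts to look and compute and a tool call to move; the robot and the scene stay as the last step left them, time stands still between calls to the robot, and variables do not carry over. Pictures are saved under pics/ and viewed, at most 10 in all, crops included, and the job is handed in when it is done.

Besides the shell and the picture viewer there is one more tool, called after ">>>" as name([rows], argument=value, ...), one row to a line, values as JSON. apply_moves: Moves the arm, as the interface text tells. Its arguments: {"type":"object","properties":{"deltas":{"type":"array"},"grip_force":{"type":"number"}},"required":["deltas"]}

```bash
mkdir -p pics
python3 - <<'E'
from station import ctrl
import cv2,numpy as np
np.set_printoptions(precision=4,suppress=True)
for n in("scene","top"):
    c=ctrl.camera(n); cv2.imwrite(f"pics/{n}0.png",c["img"][:,:,::-1]); print(n,c["K"],c["pose"],[k for k in c])
o=ctrl.get_obs(); print(o)
E
```

```text
scene [[486.2761   0.     319.6565]
 [  0.     486.2761 203.9199]
 [  0.       0.       1.    ]] [[-0.6881 -0.5491  0.4743  1.2114]
 [ 0.7253 -0.5372  0.4305  0.5623]
 [ 0.0184  0.6403  0.7679  1.1231]
 [ 0.      0.      0.      1.    ]] ['img', 'K', 'pose']
top [[433.4966   0.     316.6954]
 [  0.     433.4966 194.5488]
 [  0.       0.       1.    ]] [[ 0.0005  0.9833 -0.1821  0.3127]
 [-0.9998  0.0038  0.0179 -0.0116]
 [ 0.0183  0.1821  0.9831  1.4894]
 [ 0.      0.      0.      1.    ]] ['img', 'K', 'pose']
{'time_s': 0.1, 'qpos': array([ 1.0674,  0.3004,  1.5215,  0.    ,  1.3207, -0.0666]), 'joint_vel': array([ 0.0012, -0.001 , -0.0017,  0.0011, -0.0003, -0.0007]), 'tau': array([  0.0025, -53.2639, -35.3284,   0.071 ,   0.0234,  -0.0001]), 'ee_pos': array([0.2326, 0.4982, 0.23  ]), 'eef_rot': array([-3.1406, -0.0001,  2.7048]), 'force': array([0.215 , 0.2723, 0.5154]), 'moment': array([-0.0667,  0.0456,  0.044 ]), 'grip_force': 0.0, 'grip_width': 0.09365977164107972}
```

View pics/top0.png

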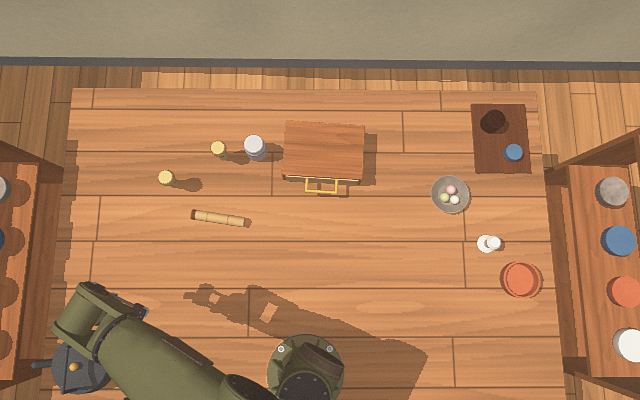

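View pics/scene0.png

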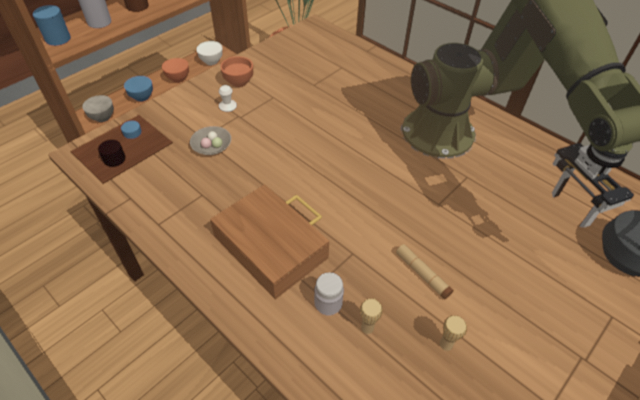

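The top view shows the chest at (285–365, 121–182), its brass handle bar at about (306–337, 192), and the tube from (192,214) to (250,223). The whisks are at (218,148) and (165,177), the canister at (254,147) and the dish at (450,195). In the scene view the handle is at (303,209) and the tube runs from (400,250) to (448,292), with the dark stopper at the lower right.

```bash
cat > h.py <<'E'
import cv2,numpy as np
np.set_printoptions(precision=4,suppress=True)
def ray(c,u,v):
    K=c["K"];d=np.array([(u-K[0,2])/K[0,0],-(v-K[1,2])/K[1,1],-1.]);P=c["pose"]
    return P[:3,3],P[:3,:3]@d
def onz(c,u,v,z):
    o,d=ray(c,u,v); return o+d*(z-o[2])/d[2]
def two(c1,p1,c2,p2):
    o1,d1=ray(c1,*p1);o2,d2=ray(c2,*p2)
    s=np.linalg.lstsq(np.c_[d1,-d2],o2-o1,rcond=None)[0]
    a,b=o1+d1*s[0],o2+d2*s[1]; return (a+b)/2,np.linalg.norm(a-b)
def blobs(img,roi,lo,hi,amin=15):
    x0,y0,x1,y1=roi
    m=cv2.inRange(cv2.cvtColor(img,cv2.COLOR_RGB2HSV),lo,hi)[y0:y1,x0:x1]
    n,l,s,ce=cv2.connectedComponentsWithStats(m)
    return [(s[i,4],np.argwhere(l==i)[:,::-1]+[x0,y0]) for i in range(1,n) if s[i,4]>=amin]
E
python3 - <<'E'
from station import ctrl
from h import *
T=ctrl.camera("top");S=ctrl.camera("scene")
for n,c,pts in(("top",T,[(321,192),(321,180),(205,216),(225,219),(220,235),(340,150)]),("scene",S,[(303,204),(420,268),(447,292),(400,290)])):
    h=cv2.cvtColor(c["img"],cv2.COLOR_RGB2HSV)
    for p in pts: print(n,p,h[p[1],p[0]])
for n,c,r in(("top tube",T,(180,200,262,235)),("top handle",T,(295,170,350,200)),("sc tube",S,(380,235,465,305)),("sc handle",S,(275,190,330,230))):
    for a,p in blobs(c["img"],r,(17,60,120),(35,255,255)):
        box=cv2.minAreaRect(p.astype(np.float32)); print(n,a,p.min(0),p.max(0),[np.array(x) for x in box])
im=np.vstack([cv2.resize(T["img"][170:232,180:360],(720,248),interpolation=2),cv2.resize(S["img"][185:305,280:470],(570,350),interpolation=2).copy() if 0 else cv2.copyMakeBorder(cv2.resize(S["img"][185:305,280:470],(532,336),interpolation=2),0,0,0,188,0)])
cv2.imwrite("pics/z.png",im[:,:,::-1])
E
```

```text
top (321, 192) [ 20 158 231]
top (321, 180) [ 15 118 128]
top (205, 216) [ 19 107 236]
top (225, 219) [ 19 110 232]
top (220, 235) [ 14 136 222]
top (340, 150) [ 12 154 187]
scene (303, 204) [ 19 133 161]
scene (420, 268) [ 18  99 175]
scene (447, 292) [ 12 141 116]
scene (400, 290) [ 15 128 136]
top tube 65 [195 211] [206 219] [array([200.2925, 215.2264]), array([10.8515,  7.4175]), array(15.9454)]
top tube 105 [207 213] [226 221] [array([216.7838, 216.7973]), array([19.2347,  6.9048]), array(9.4623)]
top tube 85 [228 218] [242 226] [array([235.0809, 221.474 ]), array([15.0537,  6.8426]), array(8.7462)]
top handle 172 [304 177] [346 193] [array([324.5506, 185.1907]), array([42.043 , 15.0332]), array(3.5763)]
sc tube 658 [397 244] [447 292] [array([421.2862, 268.3005]), array([61.7498, 11.8431]), array(43.0251)]
sc handle 232 [286 195] [321 224] [array([303.562 , 208.9292]), array([36.8763, 14.2049]), array(41.1859)]
```

View pics/z.png

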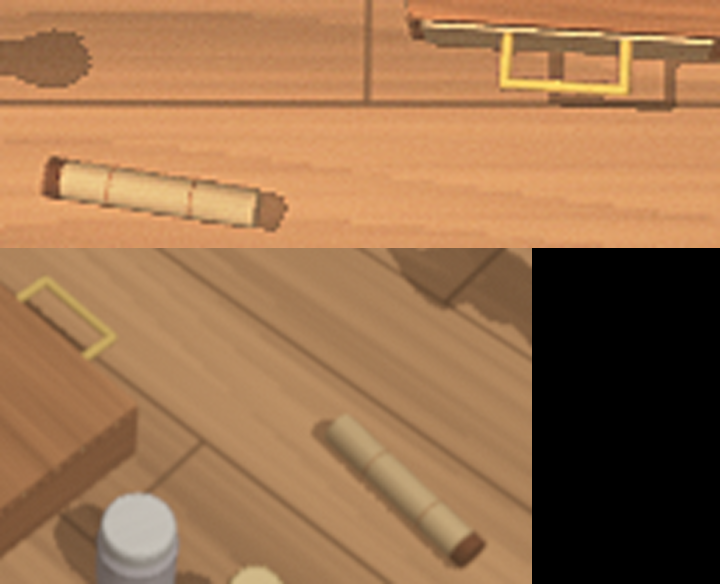

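The enlarged crops put the tube in the top view from the stopper at (191.7,214.3) to the plain end at (244.5,222.2), and the bar ends at (305.7,191.3) and (337,192.8). In the scene view the bar ends are at (296,196.4) and (320,216.4), and the tube ends at (448,292.5) and (400.7,248.2).

Run:
```python
from station import ctrl
from h import *
T=ctrl.camera("top");S=ctrl.camera("scene")
for n,p,q,z in(("stop",(191.7,214.3),(447.9,292.5),.017),("plain",(244.5,222.2),(400.7,248.2),.017),("barL",(305.7,191.3),(320,216.4),.064),("barR",(337,192.8),(296,196.4),.064)):
    print(n,*two(T,p,S,q),onz(T,*p,z),onz(S,*q,z))
for n,p,z in (("wa",(218,148),.108),("wb",(165,177),.108),("can",(254,143),.1),("dish",(450,195),.02),("chest BL",(286,122),.084),("BR",(365,126),.084),("FR",(362,181),.084),("FL",(283,177),.084)):print(n,onz(T,*p,z))
c=ctrl.camera("wrist");print(c["K"],c["hand_eye"])
```

```text
stop [0.515  0.3858 0.0215] 0.0013327083047194894 [0.5153 0.3876 0.017 ] [0.5125 0.3845 0.017 ]
plain [0.4877 0.2096 0.0159] 0.004750916789187058 [0.4887 0.2073 0.017 ] [0.4871 0.2119 0.017 ]
barL [ 0.5881 -0.0008  0.062 ] 0.00015602934261563795 [ 0.5876 -0.0007  0.064 ] [0.5893 0.0002 0.064 ]
barR [ 0.5825 -0.1042  0.0594] 0.004159103227670517 [ 0.5829 -0.1056  0.064 ] [ 0.5843 -0.0994  0.064 ]
wa [0.7232 0.2884 0.108 ]
wb [0.6246 0.4555 0.108 ]
can [0.7435 0.1716 0.1   ]
dish [ 0.5851 -0.5006  0.02  ]
chest BL [0.8234 0.0673 0.084 ]
BR [ 0.811  -0.2016  0.084 ]
FR [ 0.6194 -0.1878  0.084 ]
FL [0.6318 0.0746 0.084 ]
[[309.7069   0.     325.8678]
 [  0.     309.7069 196.389 ]
 [  0.       0.       1.    ]] [[-0.0005  0.9578  0.2876  0.0835]
 [ 1.      0.0006 -0.0001 -0.0008]
 [-0.0003  0.2876 -0.9578 -0.1538]
 [ 0.      0.      0.      1.    ]]
```

>>> apply_moves([
  [0,2.5,-3.9,0,0,0,-0.085],
  [0,2.5,-3.9,0,0,0,-0.085],
  [0,2.5,-3.9,0,0,0,-0.085],
  [0,2.5,-3.9,0,0,0,-0.085],
  [0,2.5,-3.9,0,0,0,-0.085],
  [0,2.5,-3.9,0,0,0,-0.085],
  [0,2.5,-3.9,0,0,0,-0.085],
  [0,2.5,-3.9,0,0,0,-0.085],
  [0,2.5,-3.9,0,0,0,-0.085],
  [0,2.5,-3.9,0,0,0,-0.085],
])

```text
time_s: 1.35
ee_pos: [0.4834, 0.1065, 0.2306]
eef_rot: [3.141, 0.0, 1.851]
force: [0.7, 1.1, -1.0]
grip_width: 0.0938
grip_force: 0.0
```

>>> apply_moves([
  [150,2.5,-3.9,-1,0,0,-0.085],
  [150,2.5,-3.9,-1,0,0,-0.085],
  [150,2.5,-3.9,-1,0,0,-0.085],
  [150,2.5,-3.9,-1,0,0,-0.085],
  [150,0,0,0,0,0,0],
  [150,0,0,0,0,0,0],
])

```text
time_s: 1.95
ee_pos: [0.5826, -0.0482, 0.1898]
eef_rot: [-3.14, -0.0, 1.514]
force: [0.3, -0.0, 0.8]
grip_width: 0.0497
grip_force: 0.0
```

```bash
cat >> h.py <<'E'
from scipy.spatial.transform import Rotation as Ro
def wrist(ctrl,name):
    o=ctrl.get_obs(); c=ctrl.camera("wrist"); cv2.imwrite(f"pics/{name}.png",c["img"][:,:,::-1])
    M=np.eye(4);M[:3,:3]=Ro.from_euler("xyz",o["eef_rot"]).as_matrix();M[:3,3]=o["ee_pos"]
    np.savez("w_%s.npz"%name,K=c["K"],P=M@c["hand_eye"],img=c["img"]); return c
def won(name,u,v,z):
    f=np.load("w_%s.npz"%name);K,P=f["K"],f["P"]
    a=np.array([(u-K[0,2])/K[0,0],(v-K[1,2])/K[1,1]]);r=np.linalg.norm(a)
    d=np.array([*(np.sin(r)*a/r*[1,-1]),-np.cos(r)]);d=P[:3,:3]@d
    return P[:3,3]+d*(z-P[2,3])/d[2]
E
python3 -c "
from station import ctrl
from h import *
wrist(ctrl,'w1')"
```

```text
(no output)
```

View pics/w1.png

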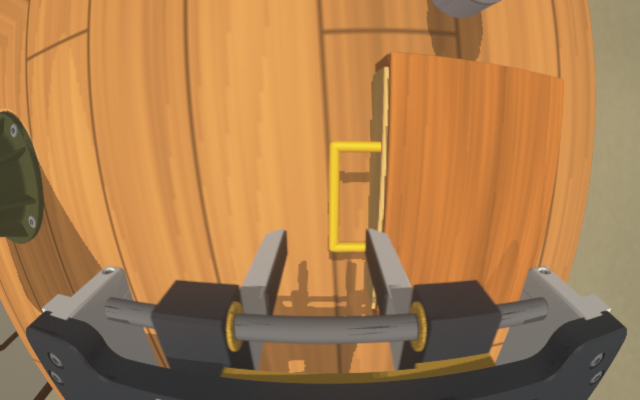

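The bar runs from about (334,147) to (334,247). The fingertips are at (282,232) and (371,232).

```bash
python3 -c "
from h import *
for p in((334,147),(334,197),(334,247)):print(won('w1',*p,.064))
print(won('w1',389,60,.084),won('w1',384,300,.073))"
```

```text
[ 0.5928 -0.0026  0.064 ]
[ 0.5904 -0.0499  0.064 ]
[ 0.5878 -0.1021  0.064 ]
[0.6423 0.0723 0.084 ] [ 0.6385 -0.1656  0.073 ]
```

>>> apply_moves([
  [165,0.6,-0.4,0,0,0,0.007],
  [165,0,0,-3.5,0,0,0],
  [165,0,0,-3.5,0,0,0],
  [165,0,0,-2.5,0,0,0],
  [165,0,0,-1.5,0,0,0],
  [165,0,0,-1,0,0,0],
  [165,0,0,0,0,0,0],
])

```text
time_s: 2.7
ee_pos: [0.5886, -0.0513, 0.0701]
eef_rot: [-3.141, -0.0, 1.523]
force: [0.1, 0.7, 0.7]
grip_width: 0.0328
grip_force: 0.0
```

>>> apply_moves([
  [255,0,0,0,0,0,0],
  [255,0,0,0,0,0,0],
  [255,0,0,0,0,0,0],
  [255,0,0,0,0,0,0],
  [255,0,0,0,0,0,0],
  [255,0,0,0,0,0,0],
], grip_force=15)

```text
time_s: 3.3
ee_pos: [0.5891, -0.0517, 0.0712]
eef_rot: [3.14, 0.0, 1.522]
force: [-1.0, -0.3, 6.8]
grip_width: 0.0093
grip_force: 15.0
```

>>> apply_moves([
  [255,-1,0.05,0,0,0,0],
  [255,-1.5,0.07,0,0,0,0],
  [255,-1.5,0.07,0,0,0,0],
  [255,-1.5,0.07,0,0,0,0],
  [255,-1.5,0.07,0,0,0,0],
  [255,-1.5,0.07,0,0,0,0],
  [255,-1.5,0.07,0,0,0,0],
  [255,-1.5,0.07,0,0,0,0],
  [255,-1.5,0.07,0,0,0,0],
  [255,-0.7,0.03,0,0,0,0],
])

```text
time_s: 4.3
ee_pos: [0.4527, -0.0441, 0.0714]
eef_rot: [3.136, -0.002, 1.522]
force: [31.2, 9.7, -15.3]
grip_width: 0.0107
grip_force: 15.0
```

>>> apply_moves([
  [255,-0.3,0.01,0,0,0,0],
  [255,0,0,0,0,0,0],
])

```text
time_s: 4.5
ee_pos: [0.4524, -0.0446, 0.0716]
eef_rot: [3.131, -0.001, 1.521]
force: [30.9, 10.2, -17.8]
grip_width: 0.0113
grip_force: 14.9
```

>>> apply_moves([
  [255,0.2,0,0,0,0,0],
  [160,0,0,0,0,0,0],
  [160,0,0,0,0,0,0],
  [160,0,0,0,0,0,0],
  [160,0,0,0,0,0,0],
  [160,0,0,2,0,0,0],
  [60,0,1,4,0,0,0],
  [60,0,3,4,0,0,0],
  [60,0.5,4.5,2,0,0,0],
  [60,0.5,4.5,0,0,0,0],
])

```text
time_s: 5.5
ee_pos: [0.4616, 0.0861, 0.1937]
eef_rot: [3.136, -0.001, 1.52]
force: [0.0, -0.1, -1.2]
grip_width: 0.0636
grip_force: 0.0
```

>>> apply_moves([
  [60,1,4.5,0,0,0,-0.05],
  [60,1,4.5,0,0,0,-0.05],
  [60,1,4.5,0,0,0,0],
  [60,1,4.5,0,0,0,0],
  [60,0,0,0,0,0,0],
  [60,0,0,0,0,0,0],
])

```text
time_s: 6.1
ee_pos: [0.5003, 0.2652, 0.1898]
eef_rot: [-3.141, 0.001, 1.423]
force: [0.5, -0.6, 0.5]
grip_width: 0.0717
grip_force: 0.0
```

```bash
python3 -c "
from station import ctrl
from h import *
wrist(ctrl,'w2');c=ctrl.camera('top');cv2.imwrite('pics/top2.png',c['img'][:,:,::-1])
w=cv2.imread('pics/w2.png');t=cv2.resize(c['img'][110:240,180:380,::-1],(640,416))
cv2.imwrite('pics/c2.png',cv2.resize(np.vstack([w,t]),None,fx=.73,fy=.73,interpolation=3))"
```

```text
(no output)
```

View pics/c2.png

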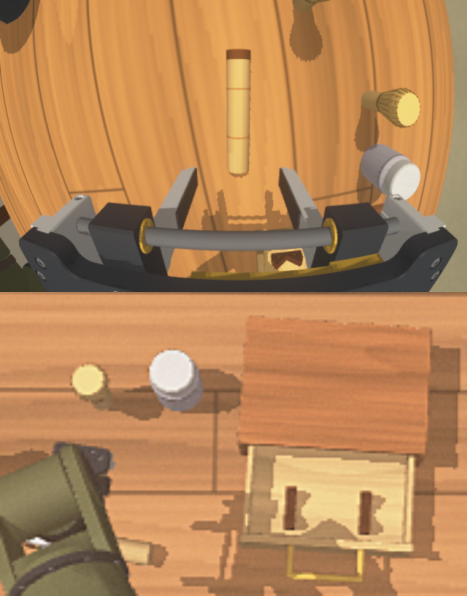

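The wrist view shows the tube from the stopper end at full-image pixel (327,69) to the plain end at (326,240). The top crop shows the drawer fully out, with the cradle blocks at about full-image pixels (304,202.5) and (336,204).

Run:
```python
from station import ctrl
from h import *
a=won('w2',326.7,68.5,.017);b=won('w2',326,239.7,.02);d=a-b;print(a,b,(a+b)/2,np.linalg.norm(d),np.arctan2(d[1],d[0]))
img=np.load('w_w2.npz')['img']
for r in (100,140,180,220):
    h=cv2.cvtColor(img[r:r+1,290:365],cv2.COLOR_RGB2HSV)[0]; x=np.where(h[:,0]>=17)[0]+290; print(r,x.min(),x.max(),won('w2',x.mean(),r,.017))
c=ctrl.camera("top")
for a_,p in blobs(c["img"],(290,185,350,220),(0,60,20),(179,255,125)): print(a_,p.mean(0),onz(c,*p.mean(0),.047),p.min(0),p.max(0))
for p in((304.1,202.5),(336.3,204.2)):print(onz(c,*p,.047))
```

```text
[0.5196 0.3866 0.017 ] [0.4911 0.2    0.02  ] [0.5053 0.2933 0.0185] 0.1888185254134518 1.418977640027462
100 311 341 [0.514  0.3537 0.017 ]
140 311 341 [0.5077 0.3118 0.017 ]
180 311 340 [0.5008 0.2688 0.017 ]
220 312 340 [0.4945 0.2229 0.017 ]
58 [303.9828 202.3276] [0.553 0.005 0.047] [302 194] [306 211]
57 [335.9474 204.3509] [ 0.5465 -0.1028  0.047 ] [334 196] [338 213]
[0.5524 0.0046 0.047 ]
[ 0.547 -0.104  0.047]
```

>>> apply_moves([
  [60,0.5,3.1,0,0,0,-0.004],
  [60,0,0,-4,0,0,0],
  [60,0,0,-4,0,0,0],
  [60,0,0,-4,0,0,0],
  [60,0,0,-2.5,0,0,0],
  [60,0,0,-1.1,0,0,0],
  [60,0,0,-0.5,0,0,0],
  [60,0,0,0,0,0,0],
])

```text
time_s: 7.05
ee_pos: [0.5061, 0.2956, 0.0302]
eef_rot: [3.141, -0.001, 1.417]
force: [0.8, -0.4, 0.4]
grip_width: 0.0718
grip_force: 0.0
```

>>> apply_moves([
  [255,0,0,0,0,0,0],
  [255,0,0,0,0,0,0],
  [255,0,0,0,0,0,0],
  [255,0,0,0,0,0,0],
  [255,0,0,0,0,0,0],
  [255,0,0,0,0,0,0],
  [255,0,0,0,0,0,0],
], grip_force=15)

```text
time_s: 7.75
ee_pos: [0.5057, 0.2959, 0.0296]
eef_rot: [-3.142, -0.0, 1.418]
force: [-0.2, 0.2, 2.7]
grip_width: 0.0335
grip_force: 15.0
```

>>> apply_moves([
  [255,0,0,1,0,0,0],
  [255,0,0,3,0,0,0],
  [255,0,0,4,0,0,0],
  [255,0,0,4,0,0,0],
  [255,0.3,-3,0,0,0,0.01],
  [255,0.6,-4,0,0,0,0.015],
  [255,0.6,-4.5,0,0,0,0.015],
  [255,0.6,-4.5,0,0,0,0.015],
  [255,0.6,-4.5,0,0,0,0.015],
  [255,0.6,-4.5,0,0,0,0.015],
])

```text
time_s: 8.75
ee_pos: [0.5386, 0.044, 0.1502]
eef_rot: [3.141, 0.0, 1.504]
force: [0.8, 0.8, -1.3]
grip_width: 0.0335
grip_force: 15.0
```

>>> apply_moves([
  [255,0.6,-4.5,0,0,0,0.01],
  [255,0.5,-3,0,0,0,0.01],
  [255,0.4,-2.1,0,0,0,0],
  [255,0,0,0,0,0,0],
  [255,0,0,0,0,0,0],
  [255,0,0,0,0,0,0],
])

```text
time_s: 9.35
ee_pos: [0.5535, -0.0492, 0.1496]
eef_rot: [-3.142, -0.0, 1.524]
force: [0.3, -0.1, -1.6]
grip_width: 0.0337
grip_force: 15.0
```

```bash
python3 -c "
from station import ctrl
from h import *
wrist(ctrl,'w3');c=ctrl.camera('scene')
w=cv2.imread('pics/w3.png');t=cv2.resize(c['img'][150:290,240:400,::-1],(640,560))
cv2.imwrite('pics/c3.png',cv2.resize(np.vstack([w,t]),None,fx=.62,fy=.62,interpolation=3))"
```

```text
(no output)
```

View pics/c3.png

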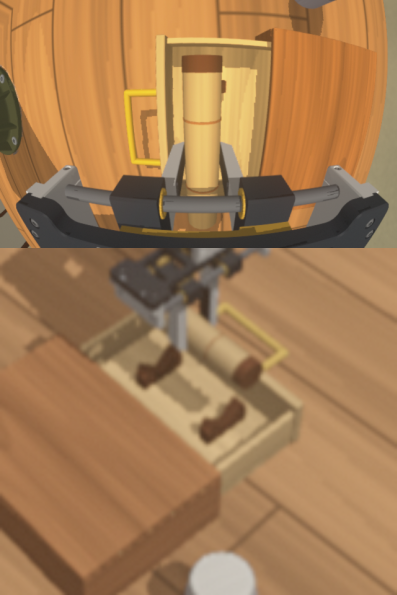

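The wrist view shows the held tube over the drawer, its stopper end at full-image pixel (326,88) and the bar ends at (206,148) and (213,260). The scene crop shows the tube level, above the two dark blocks.

Run:
```python
from h import *
img=np.load('w_w3.npz')['img']
col=cv2.cvtColor(img,cv2.COLOR_RGB2HSV)[70:125,326];print([tuple(int(v) for v in x) for x in col[::3]])
for z in(.137,.154): print(won('w3',326,88,z), won('w3',326,117,z))
for r in(150,180,220): 
    h=cv2.cvtColor(img[r:r+1,195:235],cv2.COLOR_RGB2HSV)[0]; x=np.where((h[:,0]>=20)&(h[:,1]>170)&(h[:,2]>170))[0]+195;print(r,x.min(),x.max(),won('w3',x.mean(),r,.064))
for p in((206,148),(213,260)):print(won('w3',*p,.064))
print(won('w3',265,60,.073),won('w3',435,68,.059))
```

```text
[(18, 134, 145), (17, 133, 130), (17, 133, 178), (18, 133, 180), (18, 135, 179), (18, 135, 179), (15, 149, 161), (12, 162, 143), (12, 162, 143), (12, 163, 142), (12, 164, 143), (12, 166, 143), (12, 162, 143), (12, 161, 144), (12, 161, 144), (13, 162, 146), (19, 131, 231), (21, 128, 235), (21, 128, 235)]
[0.5583 0.0435 0.137 ] [0.5576 0.0279 0.137 ]
[0.5582 0.0425 0.154 ] [0.5576 0.0285 0.154 ]
150 200 234 [0.4681 0.0055 0.064 ]
180 202 211 [ 0.4554 -0.0189  0.064 ]
220 206 214 [ 0.4527 -0.0545  0.064 ]
[0.4586 0.008  0.064 ]
[ 0.448  -0.0938  0.064 ]
[0.5147 0.0718 0.073 ] [0.6472 0.0642 0.059 ]
```

>>> apply_moves([
  [255,0.1,-0.2,0,0,0,0],
  [255,0,0,-3,0,0,0],
  [255,0,0,-2.5,0,0,0],
  [255,0,0,-1.5,0,0,0],
  [255,0,0,-0.7,0,0,0],
  [255,0,0,-0.4,0,0,0],
  [255,0,0,-0.3,0,0,0],
  [255,0,0,0,0,0,0],
])

```text
time_s: 10.25
ee_pos: [0.5549, -0.0521, 0.0658]
eef_rot: [3.141, 0.0, 1.523]
force: [-0.2, 0.3, -1.4]
grip_width: 0.0335
grip_force: 15.0
```

>>> apply_moves([
  [255,0,0,-0.2,0,0,0],
  [255,0,0,-0.15,0,0,0],
  [255,0,0,-0.1,0,0,0],
  [255,0,0,0,0,0,0],
])

```text
time_s: 10.65
ee_pos: [0.5549, -0.0522, 0.0612]
eef_rot: [3.141, 0.0, 1.523]
force: [0.2, -0.4, 0.2]
grip_width: 0.0331
grip_force: 15.0
```

>>> apply_moves([
  [255,0,0,-0.08,0,0,0],
  [255,0,0,0,0,0,0],
])

```text
time_s: 10.85
ee_pos: [0.5551, -0.0521, 0.0608]
eef_rot: [3.14, -0.0, 1.523]
force: [0.1, 0.5, 4.9]
grip_width: 0.0336
grip_force: 15.0
```

>>> apply_moves([
  [255,0,0,0,0,0,0],
  [255,0,0,0,0,0,0],
  [255,0,0,0,0,0,0],
], grip_force=3)

```text
time_s: 11.15
ee_pos: [0.5551, -0.0522, 0.0604]
eef_rot: [3.14, 0.0, 1.523]
force: [3.9, 0.8, 3.1]
grip_width: 0.0337
grip_force: 3.0
```

>>> apply_moves([
  [155,0,0,0,0,0,0],
  [145,0,0,0,0,0,0],
  [125,0,0,0,0,0,0],
  [125,0,0,0,0,0,0],
  [125,0,0,0,0,0,0],
  [125,0,0,0.5,0,0,0],
  [125,0,0,2,0,0,0],
  [125,0,0,3.5,0,0,0],
  [125,0,0,4,0,0,0],
  [160,0,0,0,0,0,0],
])

```text
time_s: 12.15
ee_pos: [0.5566, -0.0524, 0.1657]
eef_rot: [3.133, 0.001, 1.523]
force: [-0.3, 0.4, -0.2]
grip_width: 0.0432
grip_force: 0.0
```

>>> apply_moves([
  [160,-3,0.2,0,0,0,0],
  [160,-4,0.2,0,0,0,0],
  [160,-3.2,0.3,0,0,0,0],
  [160,0,0,0,0,0,0],
  [160,0,0,0,0,0,0],
])

```text
time_s: 12.65
ee_pos: [0.4528, -0.0452, 0.1604]
eef_rot: [3.141, 0.0, 1.523]
force: [0.2, -0.1, 0.5]
grip_width: 0.035
grip_force: 0.0
```

```bash
python3 -c "
from station import ctrl
from h import *
wrist(ctrl,'w4');c=ctrl.camera('scene')
w=cv2.imread('pics/w4.png');t=cv2.resize(c['img'][150:290,240:400,::-1],(640,560))
cv2.imwrite('pics/c4.png',cv2.resize(np.vstack([w,t]),None,fx=.62,fy=.62,interpolation=3))"
```

```text
(no output)
```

View pics/c4.png

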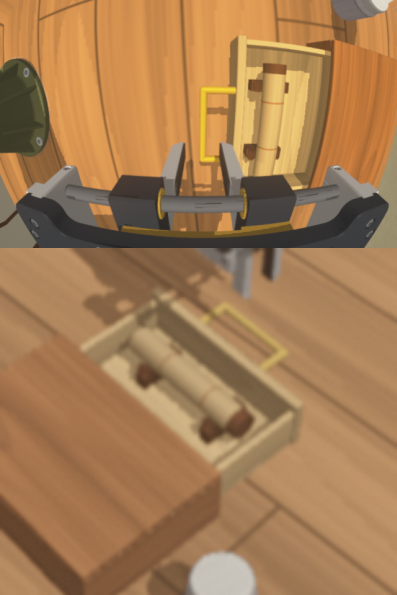

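The tube lies down in both notches. In the wrist view its stopper end is at full-image pixel (443,104), with block edges visible at about (410,138) and (398,245).

Run:
```python
from station import ctrl
from h import *
f=np.load('w_w4.npz');img=f['img']
h=cv2.cvtColor(img,cv2.COLOR_RGB2HSV)
for n,a in(("blk",blobs(img,(385,95,480,275),(0,60,20),(15,255,125),25)),):
    for s,p in a: print(n,s,p.min(0),p.max(0),p.mean(0),won('w4',*p.mean(0),.045))
for p in((440,102),(443,106)):print(won('w4',*p,.048),won('w4',*p,.06))
# tube end/face in scene
S=ctrl.camera('scene')
for s,p in blobs(S['img'],(240,150,400,290),(0,60,10),(15,255,100),20): print('sc',s,p.min(0),p.max(0),p.mean(0),onz(S,*p.mean(0),.045))
def cp(x,y): return (x/.62/4+240,(y-248)/.62/4+150)
for p in((140,340),(238,424)):print(cp(*p),onz(S,*cp(*p),.048))
```

```text
blk 162 [424 102] [436 116] [430.0494 109.2593] [0.55   0.0335 0.045 ]
blk 315 [401 129] [422 147] [412.0063 137.2032] [0.5327 0.0084 0.045 ]
blk 55 [460 134] [464 148] [461.9273 141.0909] [0.5822 0.0045 0.045 ]
blk 387 [393 233] [412 257] [402.8475 243.6589] [ 0.5264 -0.0949  0.045 ]
blk 63 [446 237] [451 255] [448.3333 245.8571] [ 0.5755 -0.1016  0.045 ]
[0.5586 0.0403 0.048 ] [0.554  0.0401 0.06  ]
[0.5614 0.0367 0.048 ] [0.5567 0.0368 0.06  ]
sc 42 [346 150] [349 161] [347.5    155.2381] [ 0.3389 -0.117   0.045 ]
sc 41 [295 199] [304 205] [299.1951 201.7561] [ 0.581  -0.0902  0.045 ]
sc 71 [321 218] [341 227] [330.8732 223.0423] [0.574  0.0282 0.045 ]
sc 238 [240 254] [272 289] [256.3235 273.4034] [0.8283 0.0015 0.045 ]
(296.4516129032258, 187.09677419354838) [ 0.5483 -0.1343  0.048 ]
(335.9677419354839, 220.96774193548387) [0.5604 0.0349 0.048 ]
```

>>> apply_moves([
  [160,0,0,-3.5,0,0,0],
  [160,0,0,-3,0,0,0],
  [160,0,0,-1.5,0,0,0],
  [160,0,0,-1,0,0,0],
  [160,0,0,0,0,0,0],
  [230,0,0,0,0,0,0],
  [255,0,0,0,0,0,0],
  [255,0,0,0,0,0,0],
  [255,0,0,0,0,0,0],
  [255,0,0,0,0,0,0],
], grip_force=12)

```text
time_s: 13.8
ee_pos: [0.4535, -0.0452, 0.0708]
eef_rot: [3.139, 0.0, 1.523]
force: [5.5, 0.2, 1.0]
grip_width: 0.0098
grip_force: 12.0
```

>>> apply_moves([
  [255,0.3,-0.02,0,0,0,0],
  [255,0.6,-0.03,0,0,0,0],
  [255,0.8,-0.04,0,0,0,0],
  [255,1,-0.05,0,0,0,0],
  [255,1,-0.05,0,0,0,0],
  [255,1,-0.05,0,0,0,0],
  [255,1,-0.05,0,0,0,0],
  [255,1,-0.05,0,0,0,0],
  [255,1,-0.05,0,0,0,0],
  [255,1,-0.05,0,0,0,0],
])

```text
time_s: 14.8
ee_pos: [0.54, -0.0504, 0.0707]
eef_rot: [-3.142, 0.001, 1.523]
force: [-2.0, -7.3, 7.5]
grip_width: 0.0095
grip_force: 12.0
```

>>> apply_moves([
  [255,1,-0.1,0,0,0,0],
  [255,1,-0.06,0,0,0,0],
  [255,1,-0.06,0,0,0,0],
  [255,0.8,-0.05,0,0,0,0],
  [255,0.6,-0.04,0,0,0,0],
  [255,0.4,-0.03,0,0,0,0],
  [255,0.2,-0.01,0,0,0,0],
  [255,0,0,0,0,0,0],
])

```text
time_s: 15.6
ee_pos: [0.5901, -0.0535, 0.0708]
eef_rot: [3.141, 0.001, 1.523]
force: [1.1, -3.5, 4.7]
grip_width: 0.0092
grip_force: 12.0
```

>>> apply_moves([
  [255,0.15,-0.01,0,0,0,0],
  [255,0.15,-0.01,0,0,0,0],
  [255,0.15,-0.01,0,0,0,0],
  [255,0,0,0,0,0,0],
])

```text
time_s: 16.0
ee_pos: [0.5934, -0.0537, 0.0706]
eef_rot: [-3.139, 0.001, 1.523]
force: [-8.1, -1.8, 10.6]
grip_width: 0.0094
grip_force: 12.0
```

>>> apply_moves([
  [255,0.15,-0.01,0,0,0,0],
  [255,0.1,0,0,0,0,0],
  [255,0,0,0,0,0,0],
])

```text
time_s: 16.3
ee_pos: [0.594, -0.0536, 0.0702]
eef_rot: [-3.134, 0.0, 1.523]
force: [-23.3, -0.8, 18.1]
grip_width: 0.0106
grip_force: 12.0
```

>>> apply_moves([
  [190,0,0,0,0,0,0],
  [165,0,0,0,0,0,0],
  [165,0,0,0,0,0,0],
  [165,0,0,0,0,0,0],
  [165,0,0,0,0,0,0],
  [165,-0.2,0,0,0,0,0],
  [165,0,0,2,0,0,0],
  [165,0,0,4,0,0,0],
  [165,0,0,4,0,0,0],
  [165,-2,1,3,0,0,0],
])

```text
time_s: 17.3
ee_pos: [0.5755, -0.0441, 0.2024]
eef_rot: [3.139, 0.0, 1.522]
force: [-0.7, 0.3, 0.5]
grip_width: 0.0333
grip_force: 0.0
```

>>> apply_moves([
  [165,-4.5,2,0,0,0,0],
  [165,-4.5,2,0,0,0,0],
  [165,-4.5,2,0,0,0,0],
  [165,0,0,0,0,0,0],
  [165,0,0,0,0,0,0],
])

```text
time_s: 17.8
ee_pos: [0.4397, 0.0168, 0.2009]
eef_rot: [3.14, 0.0, 1.524]
force: [0.5, 0.0, -0.6]
grip_width: 0.0332
grip_force: 0.0
```

```bash
python3 -c "
from station import ctrl
from h import *
wrist(ctrl,'w5');c=ctrl.camera('top')
w=cv2.imread('pics/w5.png');t=cv2.resize(c['img'][110:240,180:380,::-1],(640,416))
cv2.imwrite('pics/c5.png',cv2.resize(np.vstack([w,t]),None,fx=.73,fy=.73,interpolation=3))"
```

```text
(no output)
```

View pics/c5.png

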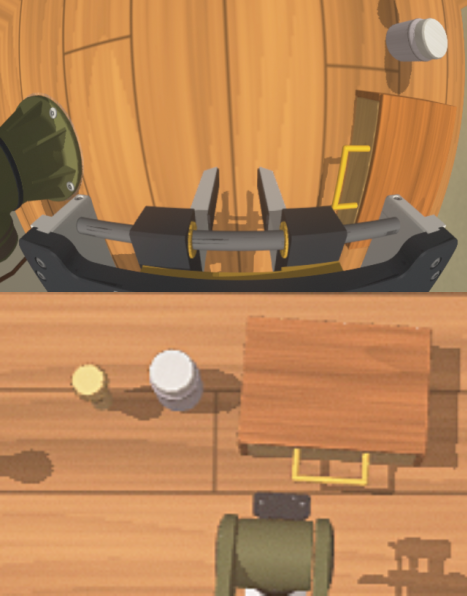

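The drawer is flush with the chest front, with the bar at row ≈191. The canister and whisk in view haven't moved, and the arm is clear of everything.

```bash
python3 -c "
from station import ctrl
print(ctrl.hand_in())"
```

```text
the job is handed in; nothing more can be done
None
```

I handed the job in at about 18 s: the bamboo tube was lowered into both notches before I let go, the drawer was pushed to its stop, and I kept the arm clear of the canister, whisks and dish; I couldn't see the tube once the drawer was shut.

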